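# Set the check cell in the opacity meter

### The arm

A 6-joint arm with a two-finger parallel gripper is mounted at the origin on a cart in front of the work surface, level with it; the furniture and walls round the work are solid. World frame = base frame: x ahead of the robot, y to its left, z up, the work surface at z = 0. Lengths are in m, angles in rad, forces in N, time in s.
With the tool pointing down it reaches from about 0.35 to 0.775 m from the base axis. Payload 5.5 kg.
Tool frame: the origin (TCP) lies at the very end of the fingers, on their centre line; the grasp point (between the pads) lies 19 mm behind it; z points along the fingers, y is the line along which they close (so a half turn about z gives the same grasp; the last joint's range is limited). The gripper opens to 85 mm and grips with 20 to 120 N. Pads are 22 mm wide; open, the fingers measure 114 mm over their backs; the gripper's body (76 mm by 85 mm) begins 54 mm behind the grasp point. The pads swing forward as they close: fully open they stand 13 mm farther back than shut.
Start: joints at [-1.362, 0.313, 0.046, 1.304, 0, 1.431], TCP at [0.197, -0.54, 0.231] pointing down, gripper open.
Joint ranges: [-2.76, 2.76], [-0.86, 1.69], [-1.03, 1.26], [-2.2, 2.34], [-1.47, 1.5], [-3.14, 3.14]. Speed limits (rad/s): [2.57, 2.57, 3.14, 3.14, 3.14, 3.14].

### API

Orientations are given as a unit quaternion [w, x, y, z].
In Python, from workcell import env, cams, ticket, spotter gives the robot as it stands.
- The arm moves only by the tool jog_arm, never from a script. Its argument "increments" is a list that holds one entry, the list of rows, each a list of 7 numbers: the shift along the tool's x, y, z in units of 0.25 m (1.0 is 0.25 m), then the turn, a rotation vector about the tool's x, y, z in units of 180 degrees (1.0 is 180 degrees), then the closure in counts, from 0 (fully open) to 255 (shut). A call has 1 to 20 rows; each row shifts and turns the commanded pose from where the row before left it, along the tool's axes as they then stand; what a row does not reach is not made up. A row lasts 1/10 s, in which the tool goes at most 50 mm and 8.59 degrees, less where a joint would pass 70% of its speed; a pose out of reach is approached as far as the arm can. A call with a number of a shift or a turn outside -1 to 1 is refused whole. A call with a gripper value outside its range is refused whole. The fingers move at their own pace and stop on an object; "force" is the grip in N (left out, the last holds). Time passes only in rows, so rows that do not move let the fingers close. It gives the time, the measured TCP pose, the force, the opening and the grip force at its end, in the units of the state.
- env.get_state(): the state, without advancing time (a new reading comes with each control period).
- cams.read_camera(name): name is "side" or "top"; returns a dict with "pixels" (420x560x3 uint8, red, green, blue), "fx", "fy", "cx", "cy" (pixels), "xyz" and "attitude" of the camera in the world. Camera axes: x right, y down, z forward; pixel columns grow to the right and rows downward; lengths in m; the calibration is good to about 2 mm. A picture is of the moment at which its call begins. There is no depth.
- ticket.hand_in(): hands the job in; it is judged then, once.
Trained networks look in the newest picture that a camera, given by its name, has taken for a name from the list of things; names that differ only in an ending like _2 or _b are one class to them, and where a whole thing is asked for, a point or a joint stands for the part that bears it (a point fixed in the world has none). Each returns a list of dicts, best first, with "conf" (0 to 1); they miss things now and then, are a little off and sometimes report something else, mostly with a low value. They report only what shows in the picture. A call takes as long as a camera call. They do not tell look-alikes from the thing itself.
- spotter.find_in(target, camera): "uv" ([column, row] in pixels, amid what is visible of it).
- spotter.cut_out(target, camera): "region" (420x560 bool, what is visible of it) and "uv" ([column, row] in pixels, amid what is visible of it).
- spotter.landmark_of(target, camera): "uv" ([column, row] in pixels: a listed point, or the origin of a listed thing).
The state is a dict: "clock": time; "joint_pos": joint angles; "qvel": joint speeds; "tau": joint torques, N m; "tcp_pos": TCP position; "orientation": TCP orientation; "wrist_force": force on the tool from outside, world axes, zero at the start; "ft_torque": the same for the moment, N m; "finger_gap": finger opening in m; "grip_force": force on a finger pad.
Only numpy, scipy, OpenCV 4.12 (cv2) and the standard library are available. Lean on these libraries where they do the work, as an engineer would, in place of code of your own. Each camera call takes 0.05 s, during which the arm holds its last target. There are 200 camera calls.

### The job

Check the bench smoke-opacity meter: take the glass-windowed check cell and set it down, without dropping it, upright in the middle of the square seat between lamp and sensor, turned so that its clear faces look squarely at the lamp and the sensor and the light passes straight through. Leave the solid metal blank where it stands.

Things in the scene. Friction and masses are not known exactly. Their poses are not given: they have to be found in the camera images.
- cell: check cell, loose, 0.2 kg, upright: aluminium frame round a clear glass window, black grip tab on top. Origin: centre of underside, z up. x runs through the glass: clear faces at +x and -x (both alike), metal sides at +y, -y. Foot 34 (x) x 48 (y) x 8 mm; frame 28 x 46, to 70 mm height; tab to lift it by 18 (x) x 34 (y), from 70 to 100 mm height.
- blank: bystander, leave alone: loose solid aluminium block with no window, same 34 x 48 mm foot, 54 mm tall plus a round black knob 20 mm across (76 mm in all). Origin: centre of its underside. Cell and blank may stand in either of two places.
- meter_seat (a point): centre of the seat floor, 12 mm above the bench, in a fixed grey meter (104 x 240 mm base). y = light path: lamp +y, sensor -y; z up. Seat: flat, 66 x 66 mm, lip 5 mm high, 4 thick all round. Lens tubes 28 mm across, axis 35 mm above the floor, end 45 mm from the centre on both sides; housings begin at 64 mm, 80 mm wide, tops 58 mm above the floor.
Mind the look-alikes: they are no part of the job. Leave any blue or green look-alike of the cell alone.

How it is judged:
By the outcome, as a careful person would: the job done as asked, in the order asked, and still so for the second after the job is handed in, with the robot touching nothing.
It also fails if it takes over 32 s, if anything falls off the work surface, if the arm or the gripper's body presses on something with over 40 N, if the wrist force passes 120 N, or if a joint passes its speed limit or range.

## Working session

There is one attempt and no reset: what is moved stays moved. The work goes in short steps, Python scripts to look and compute and a tool call to move; the robot and the scene stay as the last step left them, time stands still between calls to the robot, and variables do not carry over. Pictures are saved under pics/ and viewed, at most 10 in all, crops included, and the job is handed in when it is done.

Besides the shell and the picture viewer there is one more tool, called after "Request:" by a JSON object that holds its "op" and its "data". jog_arm: Moves the arm, as the interface text tells. Shifts and turns lie within -1 to 1; 1 stands for 0.25 m of shift or 180 degrees of turn. Its arguments: {"type":"object","properties":{"increments":{"type":"array"},"force":{"type":"number"}},"required":["increments"]}

```bash
mkdir -p pics; ls; python3 - <<'E'
from workcell import env,cams,spotter
import cv2,numpy as np
for n in("side","top"):
    r=cams.read_camera(n); cv2.imwrite(f"pics/{n}0.png",r["pixels"][...,::-1])
    print(n,{k:np.round(v,4).tolist() if k!="pixels" else 0 for k,v in r.items()})
    for t in("cell","blank","meter_seat"):
        print(t,[(np.round(d["uv"]).tolist(),round(d["conf"],2)) for d in spotter.landmark_of(t,n)])
s=env.get_state();print({k:np.round(v,3).tolist() for k,v in s.items()})
E
```

```text
pics
side {'pixels': 0, 'fx': 520.5269, 'fy': 520.5269, 'cx': 283.4041, 'cy': 207.3964, 'xyz': [0.4004, 1.0276, 0.7193], 'attitude': [0.0459, -0.0758, 0.8775, -0.4713]}
cell [([292.0, 186.0], 0.78), ([209.0, 232.0], 0.74), ([239.0, 165.0], 0.67)]
blank [([345.0, 192.0], 0.57)]
meter_seat [([280.0, 267.0], 0.63)]
top {'pixels': 0, 'fx': 477.8731, 'fy': 477.8731, 'cx': 279.0548, 'cy': 200.9248, 'xyz': [0.4924, 0.0079, 0.9694], 'attitude': [-0.0475, 0.7125, -0.6995, 0.0273]}
cell [([258.0, 126.0], 0.8), ([411.0, 125.0], 0.77), ([369.0, 203.0], 0.7)]
blank [([366.0, 273.0], 0.82)]
meter_seat [([203.0, 213.0], 0.6)]
{'clock': 0.4, 'joint_pos': [-1.362, 0.313, 0.046, 1.304, -0.0, 1.431], 'qvel': [-0.0, -0.001, 0.001, -0.002, -0.001, 0.001], 'tau': [-0.002, -47.99, 29.839, 0.005, -0.0, 0.0], 'tcp_pos': [0.196, -0.54, 0.231], 'orientation': [-0.0, 0.985, 0.174, -0.0], 'wrist_force': [0.866, 0.293, 0.458], 'ft_torque': [-0.007, 0.019, 0.027], 'grip_force': 0.0, 'finger_gap': 0.085}
```

View pics/top0.png

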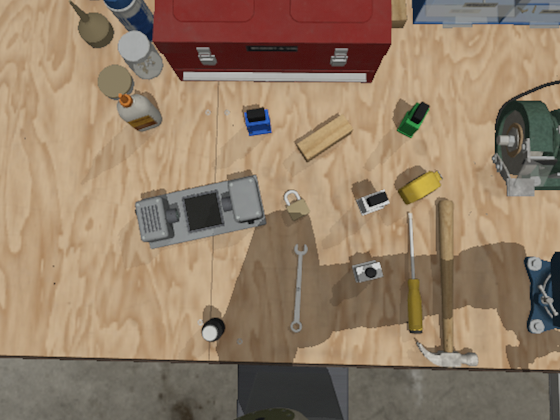

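View pics/side0.png

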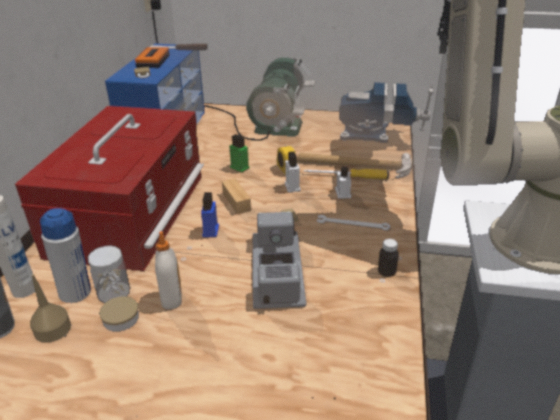

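The pictures show four candidates in the top view:
- **Blue look-alike:** (258,121).
- **Green look-alike:** (413,118).
- **Silver with a rectangular black tab:** (373,202), which fits the cell.
- **Silver with a round knob:** (368,271), the blank.

The meter is at (203,212), tilted slightly. I'll confirm the cell with a crop and fit the poses by silhouette.

```bash
cat > fit.py <<'E'
from workcell import env,cams,spotter
import cv2,numpy as np
from scipy.spatial.transform import Rotation as R
from scipy.optimize import minimize
def box(x0,x1,y0,y1,z0,z1): return np.array([[x,y,z] for x in(x0,x1) for y in(y0,y1) for z in(z0,z1)])
CELL=[box(-.017,.017,-.024,.024,0,.008),box(-.014,.014,-.023,.023,.008,.07),box(-.009,.009,-.017,.017,.07,.1)]
METER=[box(-.052,.052,-.12,.12,0,.012),box(-.04,.04,.064,.12,.012,.07),box(-.04,.04,-.12,-.064,.012,.07)]
def proj(c,P):
    q=R.from_quat(np.roll(c["attitude"],-1)); p=q.inv().apply(P-c["xyz"])
    return np.c_[c["fx"]*p[:,0]/p[:,2]+c["cx"],c["fy"]*p[:,1]/p[:,2]+c["cy"]]
def ray(c,uv,z):
    d=R.from_quat(np.roll(c["attitude"],-1)).apply([(uv[0]-c["cx"])/c["fx"],(uv[1]-c["cy"])/c["fy"],1])
    return c["xyz"]+d*(z-c["xyz"][2])/d[2]
def sil(c,boxes,p,S=4):
    m=np.zeros((420*S,560*S),np.uint8); r=R.from_euler("z",p[2])
    for b in boxes:
        h=cv2.convexHull(((proj(c,r.apply(b)+[p[0],p[1],p[3] if len(p)>3 else 0])+.5)*S-.5).astype(np.float32))
        cv2.fillConvexPoly(m,np.round(h*16).astype(np.int32),255,shift=4)
    return cv2.resize(m,(560,420),interpolation=cv2.INTER_AREA)/255.
def fit(views,boxes,p0):
    def cost(p): return sum(np.abs(sil(c,boxes,p)-m).sum()/m.sum() for c,m in views)
    best=min((minimize(cost,[p0[0],p0[1],y],method="Nelder-Mead",options=dict(initial_simplex=np.array([p0[0],p0[1],y])+np.array([[0,0,0],[.01,0,0],[0,.01,0],[0,0,.2]]),xatol=1e-4,fatol=1e-4)) for y in p0[2]),key=lambda r:r.fun)
    return best.x,best.fun
E
python3 - <<'E'
from fit import *
C={n:cams.read_camera(n) for n in("top","side")}
def mask(t,n,uv):
    ds=spotter.cut_out(t,n); d=min(ds,key=lambda d:np.hypot(*(np.array(d["uv"])-uv)))
    print(t,n,np.round(d["uv"]),d["region"].sum(),round(d["conf"],2)); return d["region"].astype(float)
mc={n:mask("cell",n,uv) for n,uv in(("top",(373,202)),("side",(292,175)))}
mm={n:mask("meter_seat",n,uv) for n,uv in(("top",(203,212)),("side",(278,260)))} if spotter.cut_out("meter_seat","top") else {}
print("ray cell",ray(C["top"],(369,203),0),ray(C["side"],(292,186),0),"seat",ray(C["top"],(203,213),.012),ray(C["side"],(280,267),.012))
p0=ray(C["top"],(369,203),0)
for vs in(("top",),("side",),("top","side")):
    print("cell",vs,fit([(C[n],mc[n]) for n in vs],CELL,(p0[0],p0[1],(0,.8,1.6,2.4))))
    if mm:
        s0=ray(C["top"],(203,213),.012); print("meter",fit([(C[n],mm[n]) for n in vs],METER,(s0[0],s0[1],(0.2,-.2))))
im=C["top"]["pixels"][165:295,325:420,::-1]; im2=C["side"]["pixels"][140:215,255:365,::-1]
a=cv2.resize(im,None,fx=4,fy=4,interpolation=2); b=cv2.resize(im2,None,fx=3.7,fy=3.7,interpolation=2)
o=np.zeros((520,800,3),np.uint8);o[:a.shape[0],:380]=a; o[:b.shape[0],385:385+b.shape[1]]=b[:,:415]; cv2.imwrite("pics/crop1.png",o)
E
```

```text
cell top [415. 118.] 587 0.59
cell side [288. 173.] 508 0.9
meter_seat top [202. 212.] 6313 0.58
meter_seat side [280. 267.] 4468 0.66
ray cell [ 0.59415863 -0.14595189  0.        ] [ 0.59432961 -0.14814077  0.        ] seat [0.56689428 0.18945845 0.012     ] [0.56243065 0.20010696 0.012     ]
cell ('top',) (array([0.50920112, 0.01053306, 0.7029909 ]), np.float64(1.7205063967665433))
meter (array([0.57218762, 0.18757907, 0.22472683]), np.float64(0.04165633939303585))
cell ('side',) (array([ 0.59228177, -0.14172374,  0.3475678 ]), np.float64(0.04874170140497144))
meter (array([0.57110814, 0.18945337, 0.23233523]), np.float64(0.04811908648866887))
cell ('top', 'side') (array([ 0.5921809 , -0.14154645,  0.34703345]), np.float64(1.9575860751146965))
meter (array([0.57163823, 0.18872936, 0.23455525]), np.float64(0.09253368015054449))
```

View pics/crop1.png

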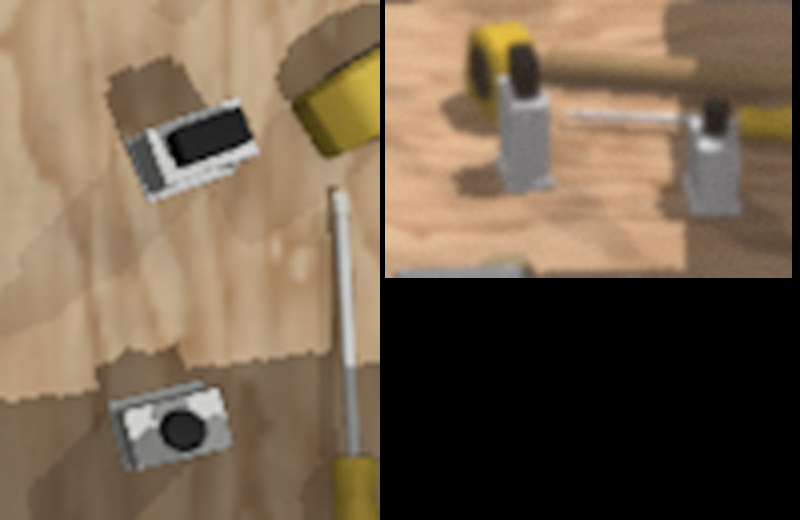

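The crop confirms it: the silver piece at top (373,202) is tall with a rectangular black tab, so it is the cell. The one at (368,271) has a round knob, so it is the blank. The top mask came from the wrong object, so I'll get one for the cell itself.

```bash
python3 - <<'E'
from fit import *
V=[]
for k in range(3):
  for n,uv in(("top",(373,202)),("side",(288,173))):
    c=cams.read_camera(n)
    for d in spotter.cut_out("cell",n):
        if np.hypot(*(np.array(d["uv"])-uv))<12: V.append((n,c,d["region"].astype(float)))
print([v[0] for v in V])
T=[v[1:] for v in V if v[0]=="top"];S=[v[1:] for v in V if v[0]=="side"]
if not T:
    c=cams.read_camera("top"); m=np.full((420,560),2,np.uint8); m[180:220,350:396]=3
    p=sil(c,CELL,[.5922,-.1415,.347]); m[p>.5]=3; m[cv2.erode(p,np.ones((5,5)))>.5]=1; m[:172]=0;m[228:]=0;m[:,:340]=0;m[:,405:]=0
    m[(m==2)]=0
    cv2.grabCut(np.ascontiguousarray(c["pixels"][...,::-1]),m,None,np.zeros((1,65)),np.zeros((1,65)),5,cv2.GC_INIT_WITH_MASK)
    T=[(c,((m==1)|(m==3)).astype(float))]; print("grabcut",T[0][1].sum(),p.sum())
for vs in (T,S[:1],T[:1]+S[:1]): 
    if vs: print(fit(vs,CELL,(.592,-.143,(.15,.35))))
c,m=T[0]; p=sil(c,CELL,fit(T[:1]+S[:1],CELL,(.592,-.143,(.15,.35)))[0])
# tab: dark pixels, orientation
g=c["pixels"][180:225,345:400].max(2)<60; k,l,st,_=cv2.connectedComponentsWithStats(g.astype(np.uint8)); i=1+st[1:,4].argmax()
pts=np.argwhere(l==i)[:,::-1]+[345,180]; w=np.array([ray(c,q,.1)[:2] for q in pts]); print("tab top",len(w),w.mean(0),np.linalg.svd(w-w.mean(0))[2][0],cv2.minAreaRect((w*1000).astype(np.float32)))
im=np.ascontiguousarray(c["pixels"][170:235,335:415,::-1]); im=cv2.resize(im,None,fx=8,fy=8)
for q,col in((m,(0,255,0)),(p,(0,0,255))):
    z=cv2.resize((q[170:235,335:415]),None,fx=8,fy=8)>.5
    cv2.drawContours(im,cv2.findContours(z.astype(np.uint8),0,2)[0],-1,col,1)
cv2.imwrite("pics/crop2.png",im)
E
```

```text
['top', 'side', 'top', 'side', 'top', 'side']
(array([ 0.59322236, -0.14705356,  0.35229448]), np.float64(0.19417151330253157))
(array([ 0.59331982, -0.14193906,  0.39598863]), np.float64(0.054089844893181145))
(array([ 0.59347763, -0.14695798,  0.36766606]), np.float64(0.17094046160733184))
tab top 176 [ 0.59156712 -0.14370741] [ 0.35803623 -0.93370769] ((591.68798828125, -143.67062377929688), (16.386314392089844, 36.6201286315918), 21.599327087402344)
```

View pics/crop2.png

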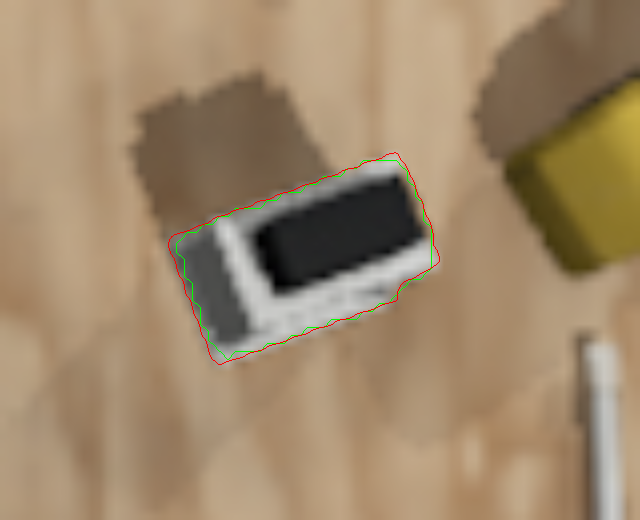

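The model outline matches the picture. The cell is at about (0.593, -0.145) with yaw 0.365, and the meter seat is at (0.5716, 0.1887) with yaw 0.2325. I'll move over the cell first.

Request:
{"op": "jog_arm", "data": {"increments": [[[0.127, -0.059, 0, 0, 0, 0, 0], [0.127, -0.059, 0, 0, 0, 0, 0], [0.127, -0.059, 0, 0, 0, 0, 0], [0.127, -0.059, 0, 0, 0, 0, 0], [0.127, -0.059, 0, 0, 0, 0, 0], [0.127, -0.059, 0, 0, 0, 0, 0], [0.127, -0.059, 0, 0, 0, 0, 0], [0.127, -0.059, 0, 0, 0, 0, 0], [0.127, -0.059, 0, 0, 0, 0, 0], [0.127, -0.059, 0, 0, 0, 0, 0], [0.127, -0.059, 0, 0, 0, 0, 0], [0.127, -0.059, 0, 0, 0, 0, 0], [0.127, -0.059, 0, 0, 0, 0, 0], [0.127, -0.059, 0, 0, 0, 0, 0], [0.127, -0.059, 0, 0, 0, 0, 0], [0.127, -0.059, 0, 0, 0, 0, 0]]], "force": 40}}

```text
clock: 2.95
tcp_pos: [0.5942, -0.1439, 0.2313]
orientation: [0.0, 0.985, 0.174, 0.0]
wrist_force: [0.3, -0.4, 0.3]
finger_gap: 0.0855
grip_force: 0.0
```

Request:
{"op": "jog_arm", "data": {"increments": [[[0, 0, 0, 0, 0, -0.036, 0], [0, 0, 0, 0, 0, -0.036, 0], [0, 0, 0, 0, 0, -0.036, 0], [0, 0, 0, 0, 0, -0.036, 0], [0, 0, 0, 0, 0, -0.036, 0], [0, 0, 0, 0, 0, -0.036, 0], [0, 0, 0, 0, 0, -0.036, 0], [0, 0, 0, 0, 0, -0.036, 0], [0, 0, 0, 0, 0, -0.036, 0], [0, 0, 0, 0, 0, -0.036, 0], [0, 0, 0, 0, 0, -0.036, 0], [0, 0, 0, 0, 0, -0.036, 0], [0, 0, 0, 0, 0, -0.036, 0], [0, 0, 0, 0, 0, -0.036, 0], [0, 0, 0, 0, 0, 0, 0], [0, 0, 0, 0, 0, 0, 0]]]}}

```text
clock: 4.55
tcp_pos: [0.5933, -0.145, 0.2313]
orientation: [0.0, 0.57, 0.822, -0.0]
wrist_force: [0.2, -0.0, -0.4]
finger_gap: 0.085
grip_force: 0.0
```

```bash
cat > go.py <<'E'
import sys
from workcell import env
import numpy as np
from scipy.spatial.transform import Rotation as R
x,y,z,yaw=map(float,sys.argv[1:5]) # yaw: tool x heading
s=env.get_state(); q=R.from_quat(np.roll(s["orientation"],-1))
T=R.from_euler("z",yaw)*R.from_euler("x",np.pi)
print("shift units",(q.inv().apply(np.array([x,y,z])-s["tcp_pos"])/.25).round(4),"turn units",((q.inv()*T).as_rotvec()/np.pi).round(4))
print(s["clock"],np.round(s["tcp_pos"],4),np.round(s["joint_pos"],3),s["finger_gap"],np.round(s["wrist_force"],2))
E
python3 go.py .593 -.145 .075 1.936
```

```text
shift units [ 5.000e-04 -1.000e-03  6.252e-01] turn units [-0.      0.     -0.0021]
4.55 [ 0.5933 -0.145   0.2313] [-0.371  0.384  0.148  1.334 -0.     0.841] 0.08499068134892118 [ 0.18 -0.   -0.35]
```

Request:
{"op": "jog_arm", "data": {"increments": [[[0, 0, 0.1, 0, 0, -0.002, 0], [0, 0, 0.1, 0, 0, 0, 0], [0, 0, 0.1, 0, 0, 0, 0], [0, 0, 0.1, 0, 0, 0, 0], [0, 0, 0.08, 0, 0, 0, 0], [0, 0, 0.06, 0, 0, 0, 0], [0, 0, 0.04, 0, 0, 0, 0], [0, 0, 0.04, 0, 0, 0, 0], [0, 0, 0, 0, 0, 0, 60], [0, 0, 0, 0, 0, 0, 100], [0, 0, 0, 0, 0, 0, 140], [0, 0, 0, 0, 0, 0, 160], [0, 0, 0, 0, 0, 0, 175], [0, 0, 0, 0, 0, 0, 190], [0, 0, 0, 0, 0, 0, 210], [0, 0, 0, 0, 0, 0, 255], [0, 0, 0, 0, 0, 0, 255], [0, 0, 0, 0, 0, 0, 255]]], "force": 40}}

```text
clock: 6.35
tcp_pos: [0.5933, -0.1452, 0.0766]
orientation: [0.0, 0.566, 0.824, -0.0]
wrist_force: [-1.5, -0.2, 4.3]
finger_gap: 0.017
grip_force: 39.9
```

Request:
{"op": "jog_arm", "data": {"increments": [[[0, 0, -0.03, 0, 0, 0, 255], [0, 0, -0.07, 0, 0, 0, 255], [0, 0, -0.1, 0, 0, 0, 255], [0, 0, -0.1, 0, 0, 0, 255], [0, 0, -0.1, 0, 0, 0, 255], [0, 0, -0.08, 0, 0, 0, 255], [0, 0, 0, 0, 0, 0, 255], [0, 0, 0, 0, 0, 0, 255]]]}}

```text
clock: 7.15
tcp_pos: [0.5933, -0.1449, 0.1958]
orientation: [-0.0, 0.566, 0.824, 0.0]
wrist_force: [0.1, 0.2, -3.0]
finger_gap: 0.0172
grip_force: 39.3
```

```bash
python3 go.py .5716 .1887 .2 3.374; python3 go.py .5716 .1887 .2 1.93
```

```text
shift units [ 1.2762  0.3987 -0.0167] turn units [ 1.000e-04 -0.000e+00 -4.569e-01]
7.15 [ 0.5933 -0.1449  0.1958] [-0.371  0.394  0.076  1.252  0.     0.832] 0.01715199968536329 [ 0.14  0.21 -2.97]
shift units [ 1.2762  0.3987 -0.0167] turn units [ 0.     -0.0001  0.0027]
7.15 [ 0.5933 -0.1449  0.1958] [-0.371  0.394  0.076  1.252  0.     0.832] 0.01715199968536329 [ 0.14  0.21 -2.97]
```

Request:
{"op": "jog_arm", "data": {"increments": [[[0.05, 0.016, 0, 0, 0, 0, 255], [0.1, 0.031, 0, 0, 0, 0, 255], [0.1, 0.031, 0, 0, 0, 0, 255], [0.1, 0.031, 0, 0, 0, 0, 255], [0.1, 0.031, 0, 0, 0, 0, 255], [0.1, 0.031, 0, 0, 0, 0, 255], [0.1, 0.031, 0, 0, 0, 0, 255], [0.1, 0.031, 0, 0, 0, 0, 255], [0.1, 0.031, 0, 0, 0, 0, 255], [0.1, 0.031, 0, 0, 0, 0, 255], [0.1, 0.031, 0, 0, 0, 0, 255], [0.1, 0.031, 0, 0, 0, 0, 255], [0.1, 0.032, 0, 0, 0, 0, 255], [0.076, 0.025, 0, 0, 0, 0, 255], [0.05, 0.016, 0, 0, 0, 0, 255], [0, 0, 0, 0, 0, 0, 255]]]}}

```text
clock: 8.75
tcp_pos: [0.5686, 0.2165, 0.1949]
orientation: [-0.001, 0.565, 0.825, -0.001]
wrist_force: [0.3, 0.0, -3.0]
finger_gap: 0.017
grip_force: 39.3
```

Request:
{"op": "jog_arm", "data": {"increments": [[[0, 0, 0, 0, 0, -0.017, 255], [0, 0, 0, 0, 0, -0.035, 255], [0, 0, 0, 0, 0, -0.035, 255], [0, 0, 0, 0, 0, -0.035, 255], [0, 0, 0, 0, 0, -0.035, 255], [0, 0, 0, 0, 0, -0.035, 255], [0, 0, 0, 0, 0, -0.035, 255], [0, 0, 0, 0, 0, -0.035, 255], [0, 0, 0, 0, 0, -0.035, 255], [0, 0, 0, 0, 0, -0.035, 255], [0, 0, 0, 0, 0, -0.035, 255], [0, 0, 0, 0, 0, -0.035, 255], [0, 0, 0, 0, 0, -0.035, 255], [0, 0, 0, 0, 0, -0.02, 255], [0, 0, 0, 0, 0, 0, 255], [0, 0, 0, 0, 0, 0, 255]]]}}

```text
clock: 10.35
tcp_pos: [0.5698, 0.2139, 0.1959]
orientation: [-0.0, -0.115, 0.993, -0.0]
wrist_force: [-0.6, -0.3, -2.1]
finger_gap: 0.0171
grip_force: 39.3
```

```bash
python3 go.py .5716 .1887 .1 3.374; python3 - <<'E'
from fit import *
o=[]
for n in("side","top"):
    c=cams.read_camera(n); p=proj(c,np.array([[.5716,.1887,.17]]))[0].astype(int)
    o.append(cv2.resize(c["pixels"][p[1]-75:p[1]+125,p[0]-100:p[0]+100,::-1],(400,400),interpolation=2))
cv2.imwrite("pics/hold.png",np.hstack(o))
E
```

```text
shift units [ 0.0155 -0.0997  0.3835] turn units [-0.0001 -0.0003 -0.0007]
10.35 [0.5698 0.2139 0.1959] [ 0.227  0.391  0.071  1.252 -0.    -0.003] 0.01709448291320968 [-0.57 -0.31 -2.09]
```

View pics/hold.png

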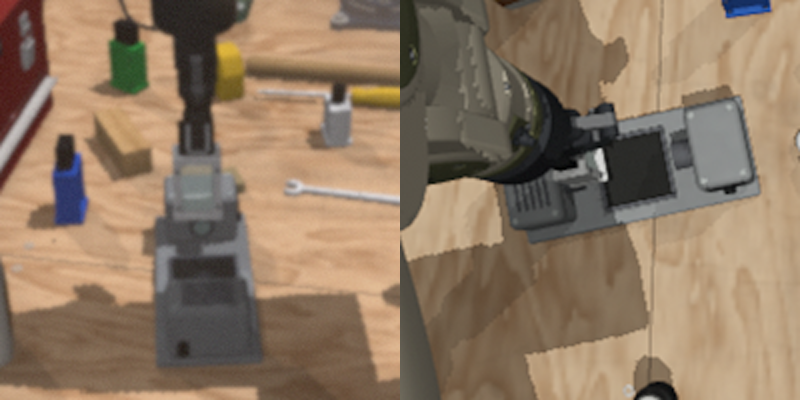

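The cell hangs upright in the grip with its glass facing along the light path. It is about 25 mm too far toward +y, so I'll correct that and measure the held cell from the side.

Request:
{"op": "jog_arm", "data": {"increments": [[[0.004, -0.025, 0, 0, 0, 0, 255], [0.004, -0.025, 0, 0, 0, 0, 255], [0.004, -0.025, 0.1, 0, 0, 0, 255], [0.0035, -0.025, 0.1, 0, 0, 0, 255], [0, 0, 0, 0, 0, 0, 255], [0, 0, 0, 0, 0, 0, 255], [0, 0, 0, 0, 0, 0, 255]]]}}

```text
clock: 11.15
tcp_pos: [0.5729, 0.1896, 0.1478]
orientation: [0.001, -0.116, 0.993, 0.0]
wrist_force: [-0.0, 0.4, -1.7]
finger_gap: 0.0173
grip_force: 39.6
```

```bash
python3 go.py .5716 .1887 .087 3.374; python3 - <<'E'
from fit import *
s=env.get_state(); z=s["tcp_pos"][2]-.0766
c=cams.read_camera("side")
d=[d for d in spotter.cut_out("cell","side")]
e=proj(c,np.array([[.5716,.1887,z+.05]]))[0]; print(e,[(np.round(q["uv"]),q["region"].sum()) for q in d])
q=min(d,key=lambda q:np.hypot(*(np.array(q["uv"])-e))); m=q["region"].astype(float)
B=[b+[0,0,z] for b in CELL]; print(z,fit([(c,m)],B,(.5716,.1887,(1.8,1.6))))
im=np.ascontiguousarray(c["pixels"][...,::-1]); im=cv2.resize(im[150:310,200:360],(640,600))
p=sil(c,B,[.5716,.1887,1.803])
M=sil(c,METER,[.5716,.1887,.2325])
S=sil(c,[box(-.033,.033,-.033,.033,.012,.012)],[.5716,.1887,.2325])
for k,col in((p,(0,0,255)),(m,(0,255,0)),(M,(255,255,0)),(S,(0,255,255))):
    zz=cv2.resize(k[150:310,200:360],(640,600))>.5
    cv2.drawContours(im,cv2.findContours(zz.astype(np.uint8),0,2)[0],-1,col,1)
cv2.imwrite("pics/hold2.png",im)
E
```

```text
shift units [ 0.0064 -0.0023  0.2432] turn units [-0.      0.0007  0.    ]
11.15 [0.5729 0.1896 0.1478] [ 0.187  0.401 -0.034  1.134  0.    -0.046] 0.017333674789397752 [-0.02  0.45 -1.75]
[275.84892411 220.8976521 ] [(array([272., 230.]), np.int64(886)), (array([237., 154.]), np.int64(571)), (array([208., 220.]), np.int64(674))]
0.07120341734748559 (array([0.57374886, 0.1946435 , 1.82946707]), np.float64(0.27791793918470326))
```

View pics/hold2.png

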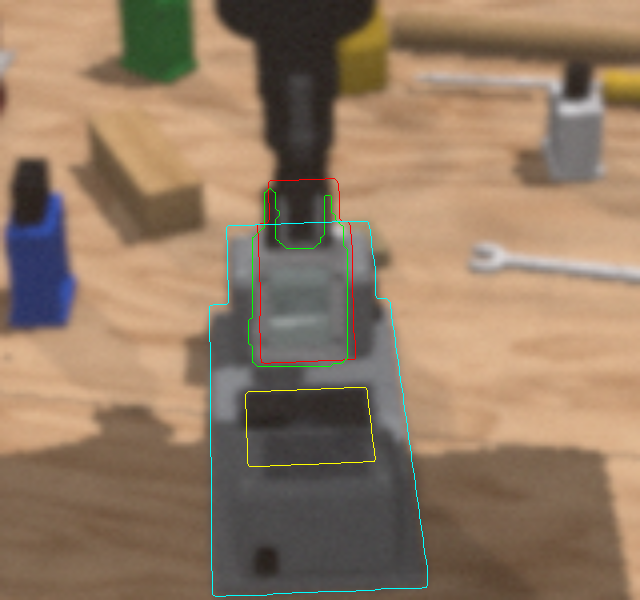

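The meter outline matches. The held cell sits about 3.5 mm toward +x of nominal, partly from the TCP error and partly from the grip offset, so I'll aim at (0.5695, 0.1888).

```bash
python3 go.py .5695 .1888 .0886 3.374
```

```text
shift units [ 0.015  -0.0006  0.2371] turn units [-0.0001  0.0009  0.0001]
11.25 [0.573  0.1898 0.1479] [ 0.187  0.401 -0.034  1.133 -0.    -0.046] 0.01714016971269007 [-0.09  0.9  -2.31]
```

Request:
{"op": "jog_arm", "data": {"increments": [[[0.0075, -0.0003, 0, 0, 0, 0, 255], [0.0075, -0.0003, 0, 0, 0, 0, 255], [0, 0, 0.05, 0, 0, 0, 255], [0, 0, 0.05, 0, 0, 0, 255], [0, 0, 0.05, 0, 0, 0, 255], [0, 0, 0.03, 0, 0, 0, 255], [0, 0, 0.02, 0, 0, 0, 255], [0, 0, 0.015, 0, 0, 0, 255], [0, 0, 0, 0, 0, 0, 255], [0, 0, 0, 0, 0, 0, 255], [0, 0, 0, 0, 0, 0, 255]]]}}

```text
clock: 12.35
tcp_pos: [0.5688, 0.1885, 0.0931]
orientation: [0.001, -0.116, 0.993, -0.0]
wrist_force: [0.9, -0.5, -2.5]
finger_gap: 0.0171
grip_force: 39.5
```

```bash
python3 go.py .5695 .1888 .0886 3.374; python3 - <<'E'
from fit import *
c=cams.read_camera("side"); z=env.get_state()["tcp_pos"][2]-.0766
B=[b+[0,0,z] for b in CELL]
im=cv2.resize(np.ascontiguousarray(c["pixels"][...,::-1])[190:310,220:340],(600,600),interpolation=2)
p=sil(c,B,[.5716,.1887,1.803]); S=sil(c,[box(-.033,.033,-.033,.033,.012,.012)],[.5716,.1887,.2325])
for k,col in((p,(0,0,255)),(S,(0,255,255))):
    zz=cv2.resize(k[190:310,220:340],(600,600))>.5
    cv2.drawContours(im,cv2.findContours(zz.astype(np.uint8),0,2)[0],-1,col,1)
cv2.imwrite("pics/low.png",im)
E
```

```text
shift units [-0.003   0.0006  0.018 ] turn units [-0.      0.0004  0.0001]
12.35 [0.5688 0.1885 0.0931] [ 0.186  0.432 -0.128  1.01  -0.    -0.046] 0.017148200575027923 [ 0.92 -0.52 -2.46]
```

View pics/low.png

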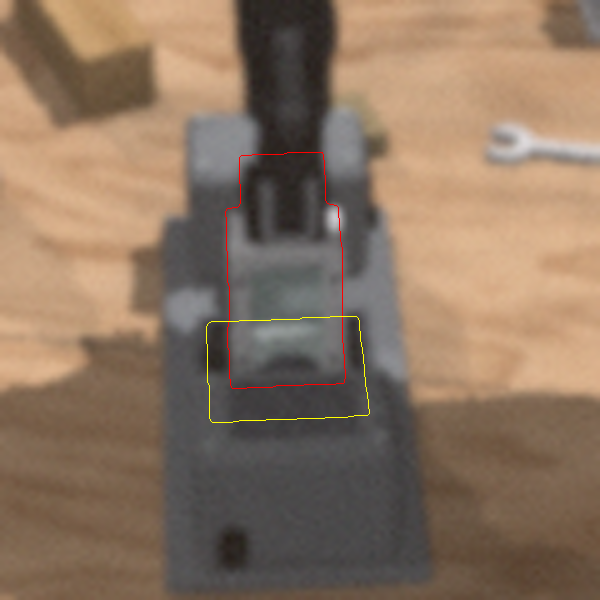

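The held cell lies laterally inside its expected outline (columns 228–343), centred over the seat (208–368). I'll set it down gently.

Request:
{"op": "jog_arm", "data": {"increments": [[[-0.002, 0, 0.006, 0, 0, 0, 255], [0, 0, 0.006, 0, 0, 0, 255], [0, 0, 0.004, 0, 0, 0, 255], [0, 0, 0.003, 0, 0, 0, 255], [0, 0, 0, 0, 0, 0, 255], [0, 0, 0, 0, 0, 0, 255]]]}}

```text
clock: 13.0
tcp_pos: [0.569, 0.1885, 0.0887]
orientation: [0.0, -0.116, 0.993, -0.0]
wrist_force: [-1.9, -1.1, 5.3]
finger_gap: 0.0172
grip_force: 40.5
```

The wrist force went from -2.5 to +5.3 N, so the cell is on the floor. Next I'll open gradually and retreat upward.

Request:
{"op": "jog_arm", "data": {"increments": [[[0, 0, 0, 0, 0, 0, 185], [0, 0, 0, 0, 0, 0, 170], [0, 0, 0, 0, 0, 0, 150], [0, 0, 0, 0, 0, 0, 120], [0, 0, 0, 0, 0, 0, 120], [0, 0, 0, 0, 0, 0, 120], [0, 0, -0.03, 0, 0, 0, 120], [0, 0, -0.05, 0, 0, 0, 120], [0, 0, -0.1, 0, 0, 0, 120], [0, 0, -0.1, 0, 0, 0, 120], [0, 0, -0.1, 0, 0, 0, 120], [0, 0, -0.1, 0, 0, 0, 120], [0, 0, -0.1, 0, 0, 0, 120], [0.1, 0.1, 0, 0, 0, 0, 120], [0.15, 0.1, 0, 0, 0, 0, 120], [0.15, 0.1, 0, 0, 0, 0, 120], [0.15, 0.1, 0, 0, 0, 0, 120], [0.1, 0.05, 0, 0, 0, 0, 120], [0, 0, 0, 0, 0, 0, 120]]]}}

```text
clock: 14.9
tcp_pos: [0.3814, 0.2612, 0.2345]
orientation: [0.0, -0.118, 0.993, 0.0]
wrist_force: [0.0, 0.2, 0.1]
finger_gap: 0.0451
grip_force: 0.0
```

```bash
python3 - <<'E'
from fit import *
o=[];V=[];W=[]
for n in("side","top"):
    c=cams.read_camera(n); P=proj(c,np.array([[.5716,.1887,.05]]))[0]; x,y=P.astype(int)-60
    for t,L in(("cell",V),("meter_seat",W)):
        d=[d for d in spotter.cut_out(t,n) if np.hypot(*(np.array(d["uv"])-P))<30]
        if d: L.append((c,d[0]["region"].astype(float)))
    for v in V[-1:]: print(n,fit([v],[b+[0,0,.012] for b in CELL],(.5716,.1887,(1.8,1.6))))
    im=cv2.resize(np.ascontiguousarray(c["pixels"][y:y+120,x:x+120,::-1]),(400,400),interpolation=2)
    for k,col in((sil(c,[b+[0,0,.012] for b in CELL],[.5716,.1887,1.803]),(0,0,255)),(sil(c,[box(-.033,.033,-.033,.033,.012,.012)],[.5716,.1887,.2325]),(0,255,255))):
        cv2.drawContours(im,cv2.findContours((cv2.resize(k[y:y+120,x:x+120],(400,400))>.5).astype(np.uint8),0,2)[0],-1,col,1)
    o.append(im)
print(len(V)); cv2.imwrite("pics/end.png",np.hstack(o))
E
```

```text
side (array([0.57258603, 0.17990021, 1.98385197]), np.float64(0.19231862198614116))
top (array([0.57065787, 0.18671061, 1.86683269]), np.float64(0.12319535221496007))
2
```

View pics/end.png

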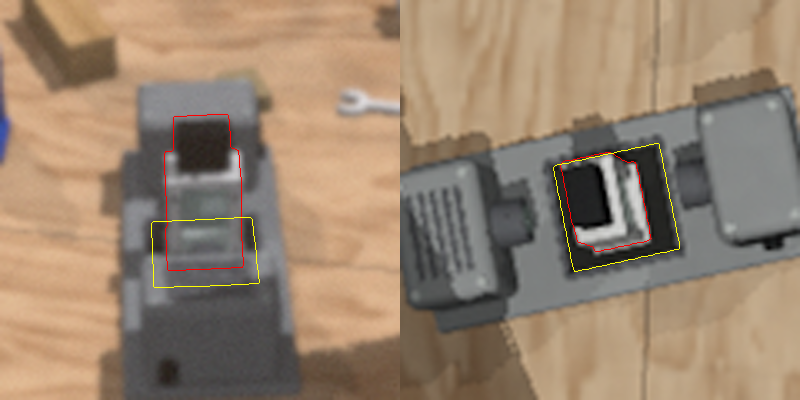

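The cell stands upright inside the predicted outline in both views. I'll do one quick yaw check on the tab's edges, using the same method as before.

```bash
python3 - <<'E'
from fit import *
c=cams.read_camera("top"); P=proj(c,np.array([[.5716,.1887,.112]]))[0].astype(int); x,y=P-14
big=lambda v0,u0,h,w:cv2.resize(c["pixels"][v0:v0+h,u0:u0+w],None,fx=8,fy=8,interpolation=2)
def lab(g,z):
    k,l,st,ce=cv2.connectedComponentsWithStats(g.astype(np.uint8)); i=l[tuple(np.array(g.shape)//2)] or 1+st[1:,4].argmax()
    pts=np.argwhere(l==i)[::3,::-1]/8-.44+[x,y]; w=np.array([ray(c,q,z)[:2] for q in pts]); return w
w=lab(big(y,x,28,28).max(2)<60,.112); v=np.linalg.svd(w-w.mean(0),full_matrices=False)[2][0]
print("tab",w.mean(0),"long axis yaw",np.arctan(v[1]/v[0]),cv2.minAreaRect((w*1000).astype(np.float32)))
E
```

```text
tab [0.56849545 0.18937317] long axis yaw 0.36128770957322826 ((569.4721069335938, 189.6912841796875), (38.21743392944336, 27.794403076171875), 13.31086540222168)
```

```bash
python3 -c "
from workcell import ticket
print(ticket.hand_in())"
```

```text
the job is handed in; nothing more can be done
None
```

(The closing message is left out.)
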